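# Lock the magnifier's arm with its wing knob

## Task

Lock the magnifier's arm: set the wing knob over the stud on the magnifier's foot, keep light downward pressure on it and turn it backward (counter-clockwise from above) until it clicks down into the start of the thread, then turn it forward (clockwise) until it comes to its stop and stays fully down by itself when let go. Never push or turn it hard, and leave everything else on the desk where it is.

Things in the scene. Friction and masses are not known exactly. Their poses are not given: they have to be found in the camera images.
- knob: black wing knob, loose, upright on the 3 mm mat, 58 mm tall, about 70 g. Origin: centre of its lower rim, z up. Skirt 50 mm across (bore 38) up to z = 34 mm; on it a grey wing bar, 50 long (x) x 14 wide (y), z = 34 to 58 mm: grip it across the width. A white stripe on the wing's +x end shows the knob's yaw.
- pins (a point): on the knob's axis 8 mm above its rim, axes as the knob's: level of three inward steel pins in the bore, 4 mm thick, tips 13.5 mm from the axis, at 0 (stripe) and +-120 degrees. They ride on the thread.
- foot: fixed steel foot plate, 130 x 100 mm; origin at the centre of its underside, z up along the stud's axis. The magnifier's flat arm leaves along +y; its lens is 175 mm away, up to 150 mm high. The plate's yaw tells nothing of where the thread starts: that is different every time and must be felt.
- stud (a point): centre of the brass stud's top, 53 mm above the foot's origin, axes as the foot's. Stud 24 mm thick, top coned to 16 mm. Coarse right-hand thread, three starts 120 degrees apart, 34 mm over the ridges. On top of a ridge (1.4 rad long) the rim rides 34 to 39 mm above the foot's origin, rising 3.6 mm per rad backward; on the narrow stop at a ridge's low end, 41 mm.
- thread (a point): on the stud's axis 43 mm above the foot's origin: the thread. After a ridge's high end the pins drop into a gap (free play 0.2 rad; a stop blocks further backing). The rim meets the ring at 34 mm and must be pushed below 31 mm (3.5 N), else it springs back; turned forward from there it is drawn to 26 mm in 1.2 to 1.6 rad, to a solid stop, and holds if let go. Turned forward on top it jams.
- ring (a joint): orange clamp ring round the stud, 54 mm across, top 34 mm above the foot's origin, sprung upward at 1 N per mm and pressed down by the knob's rim. Value: m pressed; 0 free, 0.0075 when the knob is at its stop (turning torque on the way under 0.1 N m)
- tweezers: steel tweezers lying loose on the mat, 110 mm long, origin at the middle of the underside; leave alone
- case: small grey plastic box with a white snap latch, loose, 70 x 100 x 41 mm; leave alone
- mug: blue mug, loose, 90 mm tall; leave alone
- oil: small amber bottle, loose, 70 mm tall; leave alone
- driver: screwdriver lying loose, 160 mm long; leave alone
Mind the look-alikes: they are no part of the job. Of the things like the knob, leave any that is yellow; of the rest the smaller one is meant.

How it is judged:
By the outcome, as a careful person would: the job done as asked, in the order asked, and still so for the second after the job is handed in, with the robot touching nothing.
It also fails if it takes over 72 s, if anything falls off the work surface, if the arm or the gripper's body presses on something with over 40 N, if the wrist force passes 120 N, or if a joint passes its speed limit or range.

## Robot

A 7-joint arm with a two-finger parallel gripper is mounted at the origin on the work surface. World frame = base frame: x ahead of the robot, y to its left, z up, the work surface at z = 0. Lengths are in m, angles in rad, forces in N, time in s.
With the tool pointing down it reaches from about 0.4 to 0.9 m from the base axis. Payload 5.5 kg.
Tool frame: the origin (TCP) lies midway between the tips of the shut fingers; the grasp point (between the pads) lies 19 mm behind it; z points along the fingers, y is the line along which they close (so a half turn about z gives the same grasp; the last joint's range is limited). The gripper opens to 92 mm and grips with 3 to 60 N. Pads are 19 mm wide; open, the fingers measure 130 mm over their backs; the gripper's body (75 mm by 190 mm) begins 47 mm behind the grasp point.
Start: joints at [0.263, 0.501, -0.427, 1.55, 0.221, 1.138, -0.21], TCP at [0.65, 0, 0.227] pointing down, gripper open.
Joint ranges: [-2.88, 2.88], [-0.31, 2.03], [-1.54, 1.56], [0.2, 2.42], [-1.41, 4.55], [0.19, 2.02], [-2.57, 2.57]. Speed limits (rad/s): [2.57, 2.57, 3.14, 3.14, 3.14, 3.14, 3.14].

## Interface

Orientations are given as a unit quaternion [w, x, y, z].
In Python, from bench import sensors, eyes, workorder gives the robot as it stands.
- The arm moves only by the tool send_rows, never from a script. Its argument "increments" is a list that holds one entry, the list of rows, each a list of 6 numbers: the shift along the world's x, y, z in units of 30 mm (1.0 is 30 mm), then the turn, a rotation vector about the world's x, y, z in units of 8 degrees (1.0 is 8 degrees). In form: [[[tx, ty, tz, rx, ry, rz], ...]]. A call has 1 to 12 rows; each row is the pose to reach, as a shift and turn from the pose commanded when the call began; what a row does not reach only later rows make up. A row lasts 1/10 s, in which the tool goes at most 50 mm and 8.59 degrees, less where a joint would pass 70% of its speed; a pose out of reach is approached as far as the arm can. A call with a gripper value outside its range is refused whole. "hand" is the gripper's target within -1 to 1 (shut at 1, half-way at 0, fully open at -1), set as the call begins (left out, the last holds). The fingers move at their own pace and stop on an object; "grip_force" is the grip in N (left out, the last holds). Time passes only in rows, so rows that repeat a pose let the fingers close. It gives the time, the measured TCP pose, the force, the opening and the grip force at its end, in the units of the state.
- sensors.sense(): the state, without advancing time (a new reading comes with each control period).
- eyes.camera(name): name is "scene" or "side" or "wrist"; returns a dict with "frame" (420x560x3 uint8, red, green, blue), "mtx" (3x3 intrinsics, pixels), "cam_to_world" (4x4, takes a point from camera to world coordinates). Camera axes: x right, y up, looking along -z (the intrinsics and any distortion apply to the point x, -y, -z); pixel columns grow to the right and rows downward; lengths in m; the calibration is good to about 2 mm. A picture is of the moment at which its call begins. There is no depth.
- workorder.finish_job(): hands the job in; it is judged then, once.
The state is a dict: "clock": time; "joint_positions": joint angles; "dq": joint speeds; "joint_torque": joint torques, N m; "tcp_pos": TCP position; "orientation": TCP orientation; "ft_force": force on the tool from outside, world axes, zero at the start; "torque": the same for the moment, N m; "opening": opening from 0.0 (shut) to 1.0 (fully open); "finger_force": force on a finger pad.
Only numpy, scipy, OpenCV 4.12 (cv2) and the standard library are available. Lean on these libraries where they do the work, as an engineer would, in place of code of your own. Each camera call takes 0.05 s, during which the arm holds its last target. There are 200 camera calls.

## Working session

There is one attempt and no reset: what is moved stays moved. The work goes in short steps, Python scripts to look and compute and a tool call to move; the robot and the scene stay as the last step left them, time stands still between calls to the robot, and variables do not carry over. Pictures are saved under pics/ and viewed, at most 10 in all, crops included, and the job is handed in when it is done.

Besides the shell and the picture viewer there is one more tool, called after "Call:" by a JSON object that holds its "op" and its "data". send_rows: Moves the arm, as the interface text tells. Its arguments: {"type":"object","properties":{"increments":{"type":"array","items":{"type":"array","items":{"type":"array","items":{"type":"number"}}}},"hand":{"type":"number"},"grip_force":{"type":"number"}},"required":["increments"]}

```bash
ls; mkdir -p pics; python3 - <<'E'
from bench import sensors, eyes
import cv2,numpy as np
for n in ["scene","side"]:
    c=eyes.camera(n); cv2.imwrite(f"pics/{n}0.png",c["frame"][:,:,::-1])
    np.savez(f"pics/{n}0.npz",f=c["frame"],K=c["mtx"],T=c["cam_to_world"])
    print(n,c.keys(),c["mtx"].tolist(),np.round(c["cam_to_world"],3).tolist())
s=sensors.sense();print(s)
E
```

```text
pics
scene dict_keys(['frame', 'mtx', 'cam_to_world']) [[463.44855130963197, 0.0, 274.4798822892975], [0.0, 463.44855130963197, 205.41441494018324], [0.0, 0.0, 1.0]] [[0.389, -0.75, 0.534, 1.223], [0.921, 0.328, -0.211, -0.376], [-0.016, 0.574, 0.819, 0.952], [0.0, 0.0, 0.0, 1.0]]
side dict_keys(['frame', 'mtx', 'cam_to_world']) [[421.01282710859095, 0.0, 279.2318748951675], [0.0, 421.01282710859095, 214.55248085196948], [0.0, 0.0, 1.0]] [[0.993, 0.098, -0.071, 0.574], [-0.121, 0.737, -0.665, -0.704], [-0.012, 0.668, 0.744, 0.663], [0.0, 0.0, 0.0, 1.0]]
{'clock': 0.1, 'joint_positions': array([ 0.26317838,  0.50182013, -0.42681868,  1.55132771,  0.22081782,
        1.13828807, -0.21031707]), 'dq': array([-5.98205597e-04, -2.13798006e-03, -1.97955641e-04, -2.98812870e-03,
       -8.76535343e-04,  9.08688042e-05,  5.18646881e-05]), 'joint_torque': array([-1.10208965e-02, -5.67877543e+01, -5.83891511e+00, -2.79918051e+01,
       -6.91340840e-02,  2.40444340e-02,  3.03501565e-05]), 'tcp_pos': array([ 6.49374824e-01, -2.07617938e-05,  2.25749023e-01]), 'orientation': array([-6.55854039e-04,  7.07082935e-01,  7.07130064e-01, -6.04840382e-04]), 'ft_force': array([-0.36336914, -0.01430776, -0.54906296]), 'torque': array([ 0.0107935 , -0.01148524,  0.03574644]), 'finger_force': 0.0, 'opening': 0.9984334927066507}
```

View pics/scene0.png

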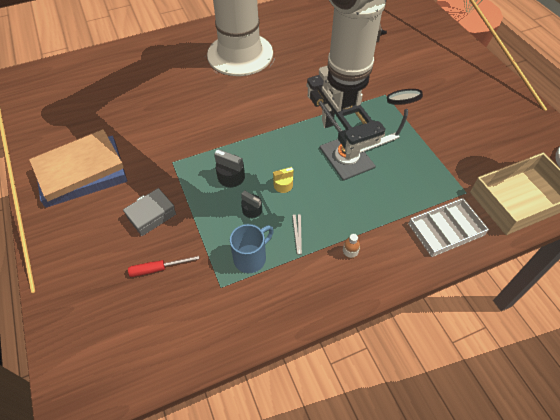

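View pics/side0.png

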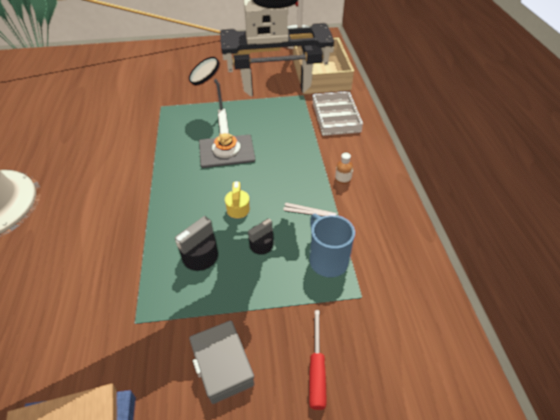

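Three knob-like things in scene: large black (230,168), yellow (283,180) and small black (252,204). Yellow is ruled out, and the small black one is the smaller of the remaining two. I'll confirm it in an enlarged crop, together with the foot.

```bash
cat > h.py <<'E'
import numpy as np,cv2
def load(n):
    d=np.load(f"pics/{n}.npz"); return d["f"],d["K"],d["T"]
def ray(n,u,v):
    f,K,T=load(n); d=np.array([(u-K[0,2])/K[0,0],-(v-K[1,2])/K[1,1],-1]); return T[:3,3],T[:3,:3]@d
def onz(n,u,v,z):
    o,d=ray(n,u,v); return o+d*(z-o[2])/d[2]
def proj(n,p):
    f,K,T=load(n); q=(np.atleast_2d(p)-T[:3,3])@T[:3,:3]; return np.c_[K[0,2]+K[0,0]*q[:,0]/-q[:,2],K[1,2]-K[1,1]*q[:,1]/-q[:,2]]
def tri(l):
    A=0;b=0
    for n,u,v in l:
        o,d=ray(n,u,v); d=d/np.linalg.norm(d); M=np.eye(3)-np.outer(d,d); A=A+M; b=b+M@o
    return np.linalg.solve(A,b)
E
python3 - <<'E'
from h import *
def crop(n,x,y,w,h,s):
    f=load(n)[0][y:y+h,x:x+w,::-1]; return cv2.resize(f,None,fx=s,fy=s,interpolation=cv2.INTER_CUBIC)
a=np.hstack([crop("scene0",205,140,100,75,4),crop("side0",170,180,100,75,4)])
b=np.hstack([crop("scene0",310,115,100,75,4),crop("side0",180,105,100,75,4)])
cv2.imwrite("pics/c1.png",np.vstack([a,b]))
for n,u,v,z in [("scene0",252,210,.003),("side0",262,245,.003),("scene0",230,175,.003),("side0",226,147,.04),("scene0",348,151,.04),("scene0",249,255,0),("side0",330,262,0)]:
    print(n,u,v,onz(n,u,v,z).round(3))
E
```

```text
scene0 252 210 [ 0.594 -0.188  0.003]
side0 262 245 [ 0.594 -0.19   0.003]
scene0 230 175 [ 0.467 -0.201  0.003]
side0 226 147 [0.536 0.08  0.04 ]
scene0 348 151 [0.545 0.102 0.04 ]
scene0 249 255 [ 0.708 -0.24   0.   ]
side0 330 262 [ 0.719 -0.246 -0.   ]
```

View pics/c1.png

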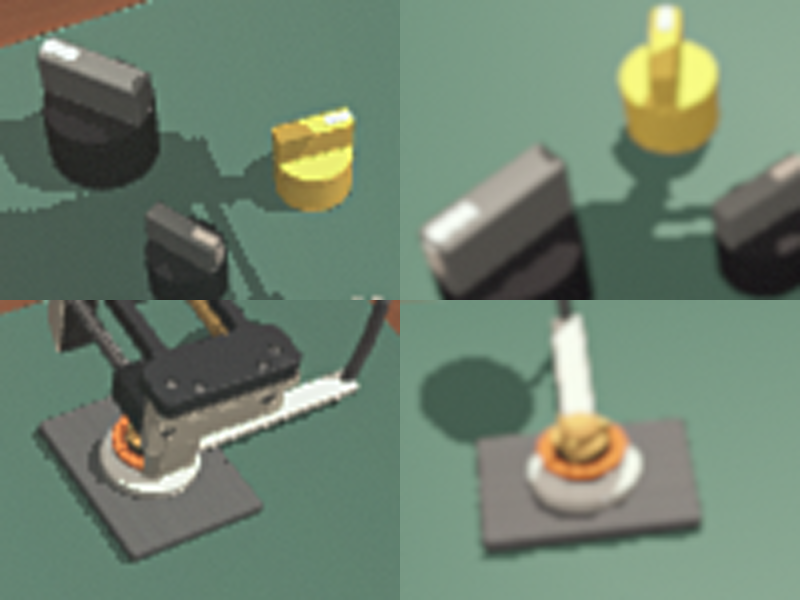

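Confirmed: the small black wing knob is at scene (252,204), with the stripe on its right/near end. The orange ring and brass stud are visible in side at about (225,143). Next, the wing's yaw and a move to look from above with the wrist camera.

```bash
python3 - <<'E'
from h import *
a=onz("scene0",243.5,194,.061);b=onz("scene0",259.5,202,.061)
print(a,b,np.linalg.norm(b-a),np.degrees(np.arctan2(*(b-a)[[1,0]])))
E
```

```text
[ 0.58111965 -0.20140782  0.061     ] [ 0.6182747  -0.17504678  0.061     ] 0.045556577129755894 35.355218863648425
```

Call:
{"op": "send_rows", "data": {"increments": [[[-0.3,-1,0,0,0,0],[-0.6,-2,0,0,0,0],[-0.9,-3,0,0,0,0],[-1.2,-4,0,0,0,0],[-1.5,-5,0,0,0,0],[-1.8,-6,0,0,0,0],[-1.9,-6.3,0,0,0,0],[-1.9,-6.3,0,0,0,0],[-1.9,-6.3,0,0,0,0]]]}}

```text
clock: 1.0
tcp_pos: [0.5934, -0.1872, 0.2266]
orientation: [-0.0, 0.707, 0.708, 0.001]
ft_force: [0.5, -0.1, 0.4]
opening: 1.004
finger_force: 0.0
```

```bash
python3 - <<'E'
from bench import sensors, eyes
import cv2,numpy as np
for n in ["wrist","scene","side"]:
    c=eyes.camera(n); cv2.imwrite(f"pics/{n}1.png",c["frame"][:,:,::-1])
    np.savez(f"pics/{n}1.npz",f=c["frame"],K=c["mtx"],T=c["cam_to_world"])
s=sensors.sense();print(s["clock"],s["tcp_pos"],s["orientation"],s["joint_positions"],s["ft_force"])
f=lambda n:cv2.imread(f"pics/{n}1.png")
a=np.hstack([f("wrist")[:,:],])
b=np.vstack([cv2.resize(f("scene")[110:190,310:390],(210,210)),cv2.resize(f("side")[100:180,180:260],(210,210))])
cv2.imwrite("pics/v1.png",np.hstack([a,b]))
E
```

```text
1.15 [ 0.59371117 -0.18647953  0.22674298] [-2.70510527e-04  7.05961029e-01  7.08250442e-01  5.12754412e-04] [ 0.55171204  0.44516838 -0.38823431  1.62543254  0.18200381  1.10689135
  0.11919094] [-0.34423849  0.31091988  0.50567163]
```

View pics/v1.png

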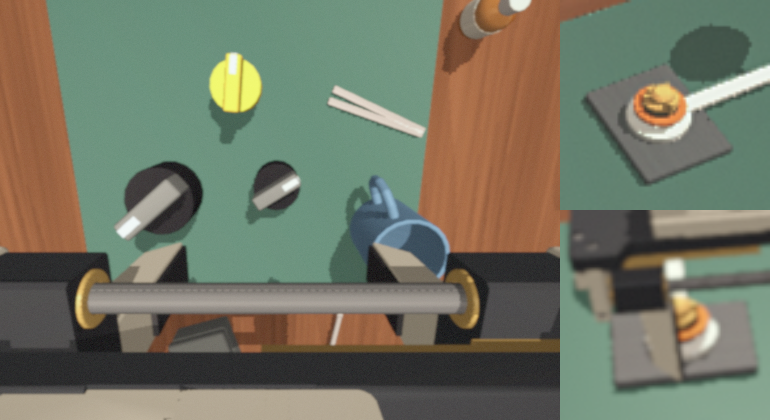

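The wrist view shows the target knob at (277,188), the big one at (160,200), yellow at (235,84), and the mug at (405,240) close to the +x finger. Now I'll measure the knob by segmentation and the foot and stud from the scene image.

```bash
python3 - <<'E'
from h import *
f,K,T=load("wrist1"); print(T.round(3).tolist(),K[0])
c=f[150:225,240:315].astype(int); hsv=cv2.cvtColor(c.astype(np.uint8),cv2.COLOR_RGB2HSV)
g=(hsv[...,1]<75)&(hsv[...,2]>75)   # wing grey + stripe
w=(hsv[...,2]>190)
blk=(hsv[...,2]<45)
for name,m in [("wing",g),("white",w),("black",blk|g)]:
    n,l,st,ce=cv2.connectedComponentsWithStats(m.astype(np.uint8)); i=1+np.argmax(st[1:,4])
    ys,xs=np.where(l==i); r=cv2.minAreaRect(np.c_[xs,ys].astype(np.float32)); 
    print(name,st[i],ce[i]+[240,150],r)
big=cv2.resize(f[150:225,240:315,::-1],None,fx=8,fy=8,interpolation=cv2.INTER_CUBIC)
s=load("side0")[0][100:180,185:265,::-1]; s2=load("scene1")[0][115:190,315:390,::-1]
cv2.imwrite("pics/c2.png",np.hstack([big[:,:,:],])[:600,:600]);
# foot: corners scene1 crop scale 210/80, offset 310,110 
cs=[(310+(x-560)/2.625,110+y/2.625) for x,y in [(585,98),(662,66),(732,148),(651,183)]]
P=[onz("scene1",u,v,.012) for u,v in cs]
for p in P: print(p.round(4))
for i in range(4): d=P[(i+1)%4]-P[i]; print(np.linalg.norm(d).round(4),np.degrees(np.arctan2(d[1],d[0])).round(1))
print("ctr",np.mean(P,0))
E
```

```text
[[1.0, -0.001, -0.0, 0.595], [0.001, 0.962, 0.272, -0.115], [0.0, -0.272, 0.962, 0.386], [0.0, 0.0, 0.0, 1.0]] [336.03832045   0.         277.0235115 ]
wing [   0    0   75   75 4652] [277.55481513 187.93766122] ((37.0, 37.0), (74.0, 74.0), 90.0)
white [ 41  27  18  15 143] [289.93006993 184.05594406] ((50.34614562988281, 33.76922607421875), (7.765803337097168, 19.137157440185547), 56.3099365234375)
black [   0    0   75   75 4723] [277.55917849 187.70506034] ((37.0, 37.0), (74.0, 74.0), 90.0)
[0.4813 0.053  0.012 ]
[0.4734 0.1469 0.012 ]
[0.6004 0.1576 0.012 ]
[0.6074 0.0629 0.012 ]
0.0942 94.8
0.1275 4.8
0.0949 -85.8
0.1265 -175.5
ctr [0.54065559 0.10510047 0.012     ]
```

View pics/c2.png

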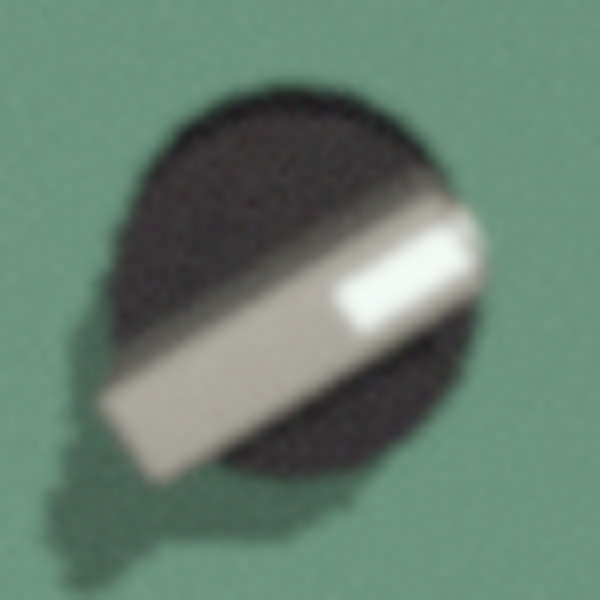

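Knob yaw is about 32°. The wing centre is at crop (304,341), i.e. wrist pixel (278,192.6). I'll view the stud the same way, from the same relative viewpoint, so calibration bias cancels.

Call:
{"op": "send_rows", "data": {"increments": [[[-0.2,1,0,0,0,0],[-0.4,2,0,0,0,0],[-0.6,3,0,0,0,0],[-0.8,4,0,0,0,0],[-1,5,0,0,0,0],[-1.2,6,0,0,0,0],[-1.4,7,0,0,0,0],[-1.6,8,0,0,0,0],[-1.75,9,0,0,0,0],[-1.75,9.7,0,0,0,0],[-1.75,9.7,0,0,0,0],[-1.75,9.7,0,0,0,0]]]}}

```text
clock: 2.35
tcp_pos: [0.5403, 0.103, 0.2268]
orientation: [0.0, 0.706, 0.708, -0.0]
ft_force: [0.0, -0.8, -0.2]
opening: 0.998
finger_force: 0.0
```

```bash
python3 - <<'E'
from bench import sensors, eyes
from h import *
for n in ["wrist","scene","side"]:
    c=eyes.camera(n); np.savez(f"pics/{n}2.npz",f=c["frame"],K=c["mtx"],T=c["cam_to_world"])
s=sensors.sense();print(s["clock"],s["tcp_pos"],s["orientation"],s["joint_positions"],s["ft_force"])
f=load("wrist2")[0][:,:,::-1]
u,v=proj("wrist2",[.5407,.105,.053])[0]; print(u,v)
x,y=int(u)-38,int(v)-38; x=max(x,0);y=max(y,0); print("off",x,y)
cv2.imwrite("pics/c3.png",cv2.resize(f[y:y+75,x:x+75],None,fx=8,fy=8,interpolation=cv2.INTER_CUBIC))
w=lambda n,p,z:print(n,p,onz(n,*p,z).round(4))
w("wrist1",(240+304/8,150+341/8),.061)
w("wrist1",(240+130/8,150+445/8),.061); w("wrist1",(240+478/8,150+238/8),.061)
w("wrist1",(240+296/8,150+285/8),.030)
E
```

```text
2.5 [0.5406431  0.10072786 0.22657665] [ 1.69351281e-04  7.07659117e-01  7.06553926e-01 -3.08716684e-04] [ 0.18499876  0.33182418 -0.51094221  1.80265153  0.18486501  1.05477551
 -0.39600769] [0.78381028 0.00256585 0.86509607]
276.14306830896135 185.5600511929981
off 238 147
wrist1 (278.0, 192.625) [ 0.5956 -0.1903  0.061 ]
wrist1 (256.25, 205.625) [ 0.5739 -0.2037  0.061 ]
wrist1 (299.75, 179.75) [ 0.6169 -0.1774  0.061 ]
wrist1 (277.0, 185.625) [ 0.5946 -0.1898  0.03  ]
```

View pics/c3.png

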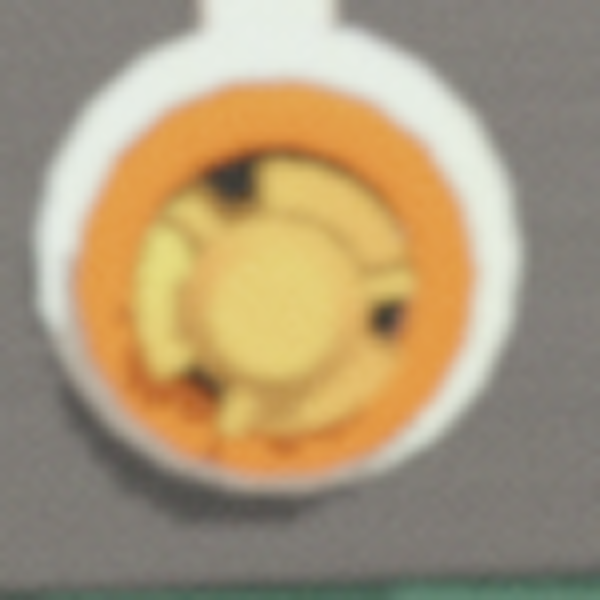

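The ring centre is at crop (275,277), i.e. wrist (272.4,181.6), and the stud top at crop (283,305), i.e. wrist (273.4,185.1). Three dark gaps are visible at about 112°, -10° and -128°, which hints at the thread start. I'll still feel for it.

```bash
python3 - <<'E'
from h import *
for z0 in (0,.003):
    print(onz("wrist2",238+275/8,147+277/8,.034+z0).round(4), onz("wrist2",238+283/8,147+305/8,.053+z0).round(4))
for n in("wrist1","wrist2"): print(load(n)[2][:3,3].round(4), load(n)[2][:2,0].round(4))
# independent: scene1 ring ellipse
for n,(x,y,w,h) in {"scene1":(310,110,80,80),"scene2":(310,110,80,80),"side0":(180,100,90,70)}.items():
    hsv=cv2.cvtColor(load(n)[0],cv2.COLOR_RGB2HSV)[y:y+h,x:x+w]
    m=(hsv[...,0]<15)&(hsv[...,1]>130)&(hsv[...,2]>110); ys,xs=np.where(m)
    hull=cv2.convexHull(np.c_[xs,ys].astype(np.float32)); 
    if len(hull)>5:
        e=cv2.fitEllipse(hull); print(n,m.sum(),e, onz(n,e[0][0]+x,e[0][1]+y,.034).round(4), onz(n,e[0][0]+x,e[0][1]+y,.037).round(4))
for a in [(232,185),(388,315),(205,380)]:
    p=onz("wrist2",238+a[0]/8,147+a[1]/8,.037)-np.r_[onz("wrist2",238+275/8,147+277/8,.034)]
    print(a,p.round(4),np.degrees(np.arctan2(p[1],p[0])))
E
```

```text
[0.5366 0.1052 0.034 ] [0.5379 0.1054 0.053 ]
[0.5367 0.1058 0.037 ] [0.5379 0.1061 0.056 ]
[ 0.5946 -0.1149  0.3856] [1.e+00 9.e-04]
[0.5414 0.1756 0.3857] [1.     0.0024]
scene1 180 ((23.21993064880371, 20.542842864990234), (26.76851463317871, 66.14375305175781), 140.06776428222656) [0.4587 0.1039 0.034 ] [0.4612 0.1024 0.037 ]
scene2 184 ((23.19318199157715, 19.769756317138672), (27.4876708984375, 67.13909912109375), 141.10205078125) [0.4561 0.1052 0.034 ] [0.4586 0.1036 0.037 ]
side0 171 ((27.327796936035156, 16.369474411010742), (35.94630432128906, 78.57168579101562), 141.81124877929688) [0.493  0.2169 0.034 ] [0.4934 0.2125 0.037 ]
(232, 185) [-0.0056  0.0128  0.003 ] 113.4743136143139
(388, 315) [ 0.015  -0.0045  0.003 ] -16.62866012585138
(205, 380) [-0.0093 -0.0134  0.003 ] -124.82907346232336
```

Call:
{"op": "send_rows", "data": {"hand": 0, "increments": [[[0.2,-1,0,0,0,-0.7],[0.4,-2,0,0,0,-1.4],[0.6,-3,0,0,0,-2.1],[0.8,-4,0,0,0,-2.8],[1,-5,0,0,0,-3.5],[1.2,-6,0,0,0,-4.2],[1.4,-7,0,0,0,-4.9],[1.6,-8,0,0,0,-5.6],[1.8,-9,0,0,0,-6.3],[1.83,-9.75,0,0,0,-7],[1.83,-9.75,0,0,0,-7.3],[1.83,-9.75,0,0,0,-7.3]]]}}

```text
clock: 3.7
tcp_pos: [0.5946, -0.1929, 0.2264]
orientation: [0.0, 0.963, 0.27, -0.0]
ft_force: [-0.8, 0.7, 0.1]
opening: 0.501
finger_force: 0.0
```

```bash
python3 - <<'E'
from bench import sensors
from scipy.spatial.transform import Rotation as R
s=sensors.sense();q=s["orientation"];M=R.from_quat([*q[1:],q[0]]).as_matrix()
print(s["clock"],s["tcp_pos"],"toolz",M[:,2].round(4),"close yaw",np.degrees(np.arctan2(M[1,1],M[0,1])) if 0 else M[:,1].round(4),s["joint_positions"].round(3),s["opening"],s["ft_force"])
E
```

```text
3.7 [ 0.5946434  -0.19292338  0.22639008] toolz [-7.e-04 -4.e-04 -1.e+00] close yaw [ 0.5205 -0.8539  0.    ] [ 0.418  0.431 -0.196  1.623  0.092  1.097 -0.827] 0.5011281853812328 [-0.80105921  0.69621313  0.07239464]
```

Stud is at ≈ (0.537,0.1055) and knob at (0.5955,-0.1905), both in the wrist calibration, and the tool is aligned across the wing. Descending and gripping.

Call:
{"op": "send_rows", "data": {"increments": [[[0,0,-0.9,0,0,0],[0,0,-1.8,0,0,0],[0,0,-2.7,0,0,0],[0,0,-3.6,0,0,0],[0,0,-4.5,0,0,0],[0,0,-5.2,0,0,0],[0,0,-5.7,0,0,0],[0,0,-6,0,0,0],[0,0,-6.2,0,0,0],[0,0,-6.2,0,0,0]]]}}

```text
clock: 4.7
tcp_pos: [0.5953, -0.1904, 0.0405]
orientation: [-0.0, 0.962, 0.272, -0.0]
ft_force: [0.1, 0.6, 0.3]
opening: 0.501
finger_force: 0.0
```

Call:
{"op": "send_rows", "data": {"hand": 1, "grip_force": 20, "increments": [[[0,0,0,0,0,0],[0,0,0,0,0,0],[0,0,0,0,0,0],[0,0,0,0,0,0],[0,0,0,0,0,0],[0,0,0,0,0,0],[0,0,0,0,0,0],[0,0,0,0,0,0]]]}}

```text
clock: 5.5
tcp_pos: [0.5956, -0.1904, 0.0411]
orientation: [0.0, 0.962, 0.272, 0.0]
ft_force: [-1.1, 0.4, 5.0]
opening: 0.145
finger_force: 20.0
```

Call:
{"op": "send_rows", "data": {"increments": [[[0,0,0.3,0,0,0],[0,0,1,0,0,0],[0,0,1.8,0,0,0],[0,0,2.6,0,0,0],[0,0,3.4,0,0,0],[0,0,4,0,0,0],[0,0,4,0,0,0]]]}}

```text
clock: 6.2
tcp_pos: [0.5974, -0.1912, 0.164]
orientation: [0.002, 0.962, 0.272, 0.002]
ft_force: [0.2, 0.4, 1.0]
opening: 0.151
finger_force: 20.0
```

```bash
python3 - <<'E'
from bench import sensors, eyes
from h import *
ims=[]
for n in ["wrist","scene","side"]:
    c=eyes.camera(n); np.savez(f"pics/{n}3.npz",f=c["frame"],K=c["mtx"],T=c["cam_to_world"])
    ims.append(c["frame"][:,:,::-1])
for _ in range(3):
    s=sensors.sense();print(s["clock"],s["tcp_pos"],s["ft_force"],s["torque"],s["opening"]*92,s["finger_force"])
P=[]
for n,f in zip(["scene3","side3"],ims[1:]):
    u,v=proj(n,s["tcp_pos"])[0]; x,y=int(u)-45,int(v)-45; print(n,x,y); P.append(cv2.resize(f[y:y+90,x:x+90],(360,360),interpolation=cv2.INTER_CUBIC))
cv2.imwrite("pics/c4.png",np.hstack(P))
E
```

```text
6.35 [ 0.59460871 -0.19040833  0.15972548] [-0.1442659  -0.46909331 -0.60207965] [-0.03656774  0.11533497 -0.00703647] 13.96253100888619 19.99983698129654
6.35 [ 0.59460871 -0.19040833  0.15972548] [-0.1442659  -0.46909331 -0.60207965] [-0.03656774  0.11533497 -0.00703647] 13.96253100888619 19.99983698129654
6.35 [ 0.59460871 -0.19040833  0.15972548] [-0.1442659  -0.46909331 -0.60207965] [-0.03656774  0.11533497 -0.00703647] 13.96253100888619 19.99983698129654
scene3 202 125
side3 213 143
```

View pics/c4.png

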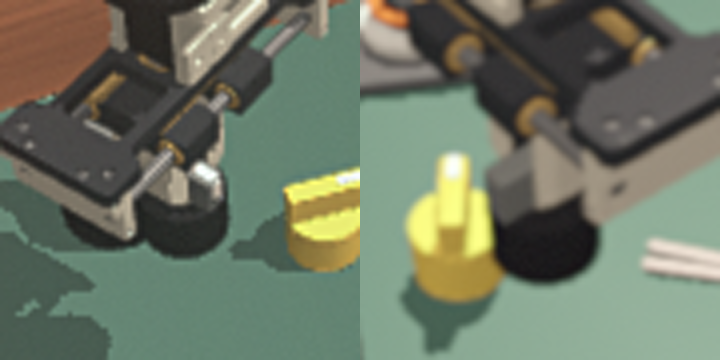

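Grasp confirmed: 14 mm opening, knob upright, stripe outward. Carrying it above the stud, turning to start about 37° before the suspected gap.

Call:
{"op": "send_rows", "data": {"increments": [[[-0.1,0.6,0,0,0,0.5],[-0.3,1.6,0,0,0,1],[-0.5,2.6,0,0,0,1.5],[-0.7,3.6,0,0,0,2],[-0.9,4.6,0,0,0,2.6],[-1.1,5.6,0,0,0,3.2],[-1.3,6.6,0,0,0,3.8],[-1.5,7.6,0,0,0,4.4],[-1.7,8.6,0,0,0,5],[-1.94,9.4,0,0,0,5.3],[-1.94,9.87,0,0,0,5.3],[-1.94,9.87,0,0,0,5.3]]]}}

```text
clock: 7.55
tcp_pos: [0.537, 0.1089, 0.161]
orientation: [-0.0, 0.797, 0.604, 0.001]
ft_force: [-0.1, 0.3, -1.1]
opening: 0.149
finger_force: 20.0
```

Call:
{"op": "send_rows", "data": {"increments": [[[0,0,-0.3,0,0,0],[0,0,-0.7,0,0,0],[0,0,-1.1,0,0,0],[0,0,-1.4,0,0,0],[0,0,-1.6,0,0,0],[0,0,-1.7,0,0,0],[0,0,-1.7,0,0,0],[0,0,-1.7,0,0,0]]]}}

```text
clock: 8.35
tcp_pos: [0.5375, 0.1058, 0.11]
orientation: [0.0, 0.799, 0.602, 0.0]
ft_force: [-0.0, 0.8, -1.4]
opening: 0.15
finger_force: 20.0
```

```bash
cat >> h.py <<'E'
def st(tag=""):
    from bench import sensors
    from scipy.spatial.transform import Rotation as R
    s=sensors.sense();q=s["orientation"];M=R.from_quat([*q[1:],q[0]]).as_matrix()
    print(tag,"t",s["clock"],"tcp",(s["tcp_pos"]*1e3).round(1),"knobyaw",np.degrees(np.arctan2(M[1,1],M[0,1])).round(2)+90,"F",s["ft_force"].round(2),"M",s["torque"].round(3),"q7",s["joint_positions"][6].round(2))
E
python3 - <<'E'
from bench import eyes
from h import *
ims=[]
for n in ["scene","side"]:
    c=eyes.camera(n); np.savez(f"pics/{n}4.npz",f=c["frame"],K=c["mtx"],T=c["cam_to_world"]); ims.append(c["frame"][:,:,::-1])
st()
P=[cv2.resize(ims[0][85:185,305:405],(400,400),interpolation=cv2.INTER_CUBIC),cv2.resize(ims[1][80:180,175:275],(400,400),interpolation=cv2.INTER_CUBIC)]
cv2.imwrite("pics/c5.png",np.hstack(P))
print("post foot",onz("scene1",400,137,.03))
E
```

```text
t 8.45 tcp [537.7 105.8 110.3] knobyaw 74.0 F [ 0.44  1.16 -0.88] M [ 0.006 -0.054 -0.015] q7 -0.74
post foot [0.54927404 0.25924416 0.03      ]
```

View pics/c5.png

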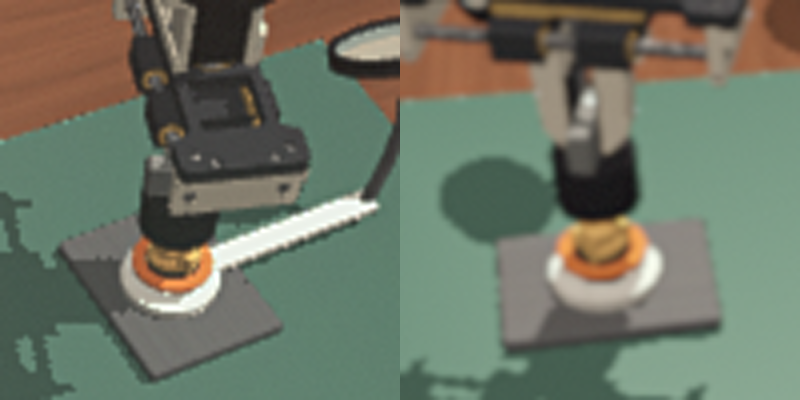

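The knob hangs upright over the stud in both views. I'll check whether the apparent side offset (knob ~597 vs ring ~605 in the crop) is only perspective.

```bash
python3 - <<'E'
from h import *
for n,x0,y0 in (("side4",175,80),("scene4",305,85)):
    o=400*(n=="side4")
    for z in (.037,.056,.072,.106): print(n,z,((proj(n,[.5375,.1057,z])[0]-[x0,y0])*4+[o,0]).round(1))
    f=load(n)[0]; 
    hsv=cv2.cvtColor(f,cv2.COLOR_RGB2HSV)[y0:y0+100,x0:x0+100]
    m=((hsv[...,0]<16)&(hsv[...,1]>170)&(hsv[...,2]>150)).astype(np.uint8)
    k,l,s,c=cv2.connectedComponentsWithStats(m); i=1+np.argmax(s[1:,4]); print("ring x,y ext",(s[i][0]*4+o,(s[i][0]+s[i][2])*4+o,s[i][1]*4,(s[i][1]+s[i][3])*4))
    b=(hsv[...,2]<40).astype(np.uint8); k,l,s,c=cv2.connectedComponentsWithStats(b)
    for i in range(1,k):
        if s[i][4]>80: print("blk",s[i][:4]*4+[o,0,0,0],c[i]*4+[o,0])
E
```

```text
side4 0.037 [605.2 244.1]
side4 0.056 [601.7 218.2]
side4 0.072 [598.8 195.8]
side4 0.106 [592.2 146.4]
ring x,y ext (np.int32(568), np.int32(632), np.int32(252), np.int32(280))
blk [556 152  80  68] [596.07079646 186.3539823 ]
scene4 0.037 [170.6 257.9]
scene4 0.056 [173.9 238.2]
scene4 0.072 [176.7 221.1]
scene4 0.106 [183.  183.7]
ring x,y ext (np.int32(136), np.int32(168), np.int32(240), np.int32(288))
blk [192   0  72  64] [219.14074074  28.        ]
```

It's perspective only, and alignment agrees within about 1 mm. Lowering over the stud.

Call:
{"op": "send_rows", "data": {"increments": [[[0,0,-0.1,0,0,0],[0,0,-0.25,0,0,0],[0,0,-0.4,0,0,0],[0,0,-0.55,0,0,0],[0,0,-0.7,0,0,0],[0,0,-0.8,0,0,0],[0,0,-0.8,0,0,0]]]}}

```text
clock: 9.15
tcp_pos: [0.5365, 0.1062, 0.0852]
orientation: [-0.001, 0.799, 0.602, -0.0]
ft_force: [-1.1, 2.4, -2.2]
opening: 0.151
finger_force: 20.0
```

Call:
{"op": "send_rows", "data": {"increments": [[[0,0,-0.05,0,0,0],[0,0,-0.1,0,0,0],[0,0,-0.15,0,0,0],[0,0,-0.2,0,0,0],[0,0,-0.2,0,0,0]]]}}

```text
clock: 9.65
tcp_pos: [0.5366, 0.1066, 0.0794]
orientation: [-0.001, 0.798, 0.602, -0.0]
ft_force: [-1.7, 3.6, 0.2]
opening: 0.151
finger_force: 20.0
```

```bash
python3 -c "
from h import st
st()"
```

```text
t 9.65 tcp [536.6 106.6  79.4] knobyaw 74.03999999999999 F [-1.68  3.64  0.18] M [ 1.149  0.662 -0.032] q7 -0.76
```

Side contact pushes toward +y/−x (about 4 N), so I'll centre by nudging that way.

Call:
{"op": "send_rows", "data": {"increments": [[[-0.02,0.05,0,0,0,0],[-0.02,0.05,0,0,0,0],[-0.02,0.05,0,0,0,0],[-0.02,0.05,0,0,0,0]]]}}

```text
clock: 10.05
tcp_pos: [0.5364, 0.1069, 0.0795]
orientation: [-0.0, 0.799, 0.602, -0.0]
ft_force: [-0.6, 2.1, -2.2]
opening: 0.148
finger_force: 20.0
```

```bash
python3 -c "
from h import st
st()"
```

```text
t 10.05 tcp [536.4 106.9  79.5] knobyaw 73.99 F [-0.62  2.1  -2.23] M [0.473 0.391 0.001] q7 -0.77
```

Call:
{"op": "send_rows", "data": {"increments": [[[-0.02,0.035,0,0,0,0],[-0.02,0.035,0,0,0,0],[-0.02,0.035,0,0,0,0],[-0.02,0.035,0,0,0,0]]]}}

```text
clock: 10.45
tcp_pos: [0.5365, 0.1078, 0.08]
orientation: [0.0, 0.799, 0.602, 0.0]
ft_force: [-0.2, 1.3, -1.2]
opening: 0.15
finger_force: 20.0
```

Call:
{"op": "send_rows", "data": {"increments": [[[0,0,-0.03,0,0,0],[0,0,-0.06,0,0,0],[0,0,-0.06,0,0,0],[0,0,-0.06,0,0,0]]]}}

```text
clock: 10.85
tcp_pos: [0.5366, 0.1081, 0.0784]
orientation: [0.0, 0.799, 0.602, 0.0]
ft_force: [-0.9, -1.2, 4.5]
opening: 0.149
finger_force: 20.0
```

```bash
python3 -c "
from h import st
st()"
```

```text
t 10.85 tcp [536.6 108.1  78.4] knobyaw 74.0 F [-0.95 -1.22  4.52] M [-0.219  0.2    0.031] q7 -0.77
```

Contact Fz ≈ 4.5 N with rim at about 37.4 mm above the foot, matching mid-ridge. I'll turn backward slowly while following the rise.

Call:
{"op": "send_rows", "data": {"increments": [[[0,0,0.005,0,0,0.4],[0,0,0.012,0,0,0.8],[0,0,0.019,0,0,1.2],[0,0,0.026,0,0,1.6],[0,0,0.032,0,0,2],[0,0,0.032,0,0,2]]]}}

```text
clock: 11.45
tcp_pos: [0.5362, 0.1086, 0.0793]
orientation: [0.0, 0.706, 0.708, 0.0]
ft_force: [-1.9, 0.4, 4.9]
opening: 0.15
finger_force: 20.0
```

```bash
python3 -c "
from h import st
st()"
```

```text
t 11.45 tcp [536.2 108.6  79.3] knobyaw 90.11 F [-1.89  0.35  4.94] M [-0.047  0.324 -0.021] q7 -0.53
```

Call:
{"op": "send_rows", "data": {"increments": [[[-0.02,0,0.004,0,0,0.3],[-0.02,0,0.008,0,0,0.6],[-0.02,0,0.012,0,0,0.9],[-0.02,0,0.012,0,0,0.9]]]}}

```text
clock: 11.85
tcp_pos: [0.5359, 0.1084, 0.0794]
orientation: [0.0, 0.661, 0.75, 0.001]
ft_force: [0.9, -0.3, 1.5]
opening: 0.151
finger_force: 20.0
```

Call:
{"op": "send_rows", "data": {"increments": [[[0,0,0,0,0,0.3],[0,0,0,0,0,0.6],[0,0,0,0,0,0.6]]]}}

```text
clock: 12.15
tcp_pos: [0.5349, 0.1081, 0.0788]
orientation: [-0.0, 0.63, 0.777, -0.0]
ft_force: [-0.1, -0.9, -1.0]
opening: 0.149
finger_force: 20.0
```

```bash
python3 -c "
from h import st
st()"
```

```text
t 12.15 tcp [534.9 108.1  78.8] knobyaw 101.96000000000001 F [-0.1  -0.91 -0.98] M [ 0.077 -0.059  0.018] q7 -0.35
```

Fz fell to zero at yaw ≈ 100°, so the pins have passed the ridge's high end, as the gap view predicted. Press down lightly, still nudging backward.

Call:
{"op": "send_rows", "data": {"increments": [[[0,0,-0.02,0,0,0.2],[0,0,-0.06,0,0,0.4],[0,0,-0.1,0,0,0.4],[0,0,-0.14,0,0,0.4],[0,0,-0.14,0,0,0.4]]]}}

```text
clock: 12.65
tcp_pos: [0.535, 0.1082, 0.0747]
orientation: [-0.0, 0.607, 0.794, -0.0]
ft_force: [-0.7, -0.3, -0.9]
opening: 0.152
finger_force: 20.0
```

```bash
python3 -c "
from h import st
st()"
```

```text
t 12.65 tcp [535.  108.2  74.7] knobyaw 105.19 F [-0.74 -0.3  -0.94] M [0.022 0.134 0.056] q7 -0.31
```

In the gap: rim at about 33.7 mm with no resistance. Pushing the ring down past the click.

Call:
{"op": "send_rows", "data": {"increments": [[[0,0,-0.04,0,0,0],[0,0,-0.08,0,0,0],[0,0,-0.12,0,0,0],[0,0,-0.15,0,0,0],[0,0,-0.15,0,0,0]]]}}

```text
clock: 13.15
tcp_pos: [0.5354, 0.1082, 0.0707]
orientation: [0.0, 0.607, 0.794, 0.0]
ft_force: [-1.6, -0.1, 3.4]
opening: 0.154
finger_force: 20.0
```

```bash
python3 -c "
from h import st
st()"
```

```text
t 13.15 tcp [535.4 108.2  70.7] knobyaw 105.2 F [-1.65 -0.09  3.42] M [-0.01   0.345 -0.048] q7 -0.31
```

Rim at 29.7 mm, below 31. Now turn forward while following it down.

Call:
{"op": "send_rows", "data": {"increments": [[[0,0,-0.005,0,0,-0.4],[0,0,-0.01,0,0,-0.8],[0,0,-0.015,0,0,-1.2],[0,0,-0.02,0,0,-1.6],[0,0,-0.025,0,0,-2],[0,0,-0.03,0,0,-2.4],[0,0,-0.03,0,0,-2.4]]]}}

```text
clock: 13.85
tcp_pos: [0.5364, 0.1083, 0.0702]
orientation: [0.001, 0.732, 0.682, 0.001]
ft_force: [-0.0, 0.1, 3.6]
opening: 0.15
finger_force: 20.0
```

```bash
python3 -c "
from h import st
st()"
```

```text
t 13.85 tcp [536.4 108.3  70.2] knobyaw 85.97 F [-0.01  0.1   3.6 ] M [-0.058 -0.033 -0.011] q7 -0.6
```

Call:
{"op": "send_rows", "data": {"increments": [[[0,0,-0.006,0,0,-0.4],[0,0,-0.013,0,0,-0.8],[0,0,-0.02,0,0,-1.2],[0,0,-0.027,0,0,-1.6],[0,0,-0.034,0,0,-2],[0,0,-0.041,0,0,-2.4],[0,0,-0.048,0,0,-2.8],[0,0,-0.055,0,0,-3.2],[0,0,-0.055,0,0,-3.2]]]}}

```text
clock: 14.75
tcp_pos: [0.5365, 0.1084, 0.0687]
orientation: [0.0, 0.864, 0.503, 0.001]
ft_force: [0.1, 0.3, 4.5]
opening: 0.151
finger_force: 20.0
```

```bash
python3 -c "
from h import st
st()"
```

```text
t 14.75 tcp [536.5 108.4  68.7] knobyaw 60.45 F [0.07 0.32 4.47] M [-0.086 -0.037 -0.046] q7 -0.98
```

Call:
{"op": "send_rows", "data": {"increments": [[[0,0,-0.006,0,0,-0.4],[0,0,-0.013,0,0,-0.8],[0,0,-0.02,0,0,-1.2],[0,0,-0.027,0,0,-1.6],[0,0,-0.034,0,0,-2],[0,0,-0.034,0,0,-2]]]}}

```text
clock: 15.35
tcp_pos: [0.5363, 0.1084, 0.0676]
orientation: [0.0, 0.926, 0.378, 0.001]
ft_force: [-1.1, -0.2, 6.3]
opening: 0.152
finger_force: 20.0
```

```bash
python3 -c "
from h import st
st()"
```

```text
t 15.35 tcp [536.3 108.4  67.6] knobyaw 44.47 F [-1.09 -0.17  6.31] M [-0.12   0.105 -0.027] q7 -1.21
```

Call:
{"op": "send_rows", "data": {"increments": [[[0,0,-0.005,0,0,-0.3],[0,0,-0.01,0,0,-0.6],[0,0,-0.012,0,0,-0.8],[0,0,-0.012,0,0,-0.8]]]}}

```text
clock: 15.75
tcp_pos: [0.5364, 0.1084, 0.0673]
orientation: [0.0, 0.945, 0.327, 0.001]
ft_force: [-0.2, -0.7, 6.3]
opening: 0.152
finger_force: 20.0
```

```bash
python3 -c "
from h import st
st()"
```

```text
t 15.75 tcp [536.4 108.4  67.3] knobyaw 38.12 F [-0.2  -0.71  6.35] M [-0.127  0.119  0.008] q7 -1.31
```

Call:
{"op": "send_rows", "data": {"increments": [[[0,0,-0.002,0,0,-0.2],[0,0,-0.004,0,0,-0.4],[0,0,-0.004,0,0,-0.4]]]}}

```text
clock: 16.05
tcp_pos: [0.5364, 0.1084, 0.0672]
orientation: [0.0, 0.954, 0.3, 0.001]
ft_force: [-0.5, 0.2, 6.6]
opening: 0.148
finger_force: 20.0
```

```bash
python3 -c "
from h import st
st()"
```

```text
t 16.05 tcp [536.4 108.4  67.2] knobyaw 34.93 F [-0.45  0.17  6.59] M [-0.097  0.07   0.057] q7 -1.36
```

Call:
{"op": "send_rows", "data": {"increments": [[[0,0,0,0,0,-0.2],[0,0,0,0,0,-0.4],[0,0,0,0,0,-0.4]]]}}

```text
clock: 16.35
tcp_pos: [0.5364, 0.1084, 0.0672]
orientation: [0.0, 0.962, 0.273, 0.001]
ft_force: [0.1, -0.0, 5.0]
opening: 0.149
finger_force: 20.0
```

```bash
python3 -c "
from h import st
st()"
```

```text
t 16.35 tcp [536.4 108.4  67.2] knobyaw 31.72 F [ 0.13 -0.05  5.04] M [-0.114  0.058  0.026] q7 -1.4
```

Call:
{"op": "send_rows", "data": {"increments": [[[0,0,0,0,0,-0.2],[0,0,0,0,0,-0.3],[0,0,0,0,0,-0.3]]]}}

```text
clock: 16.65
tcp_pos: [0.5364, 0.1084, 0.0672]
orientation: [0.0, 0.967, 0.253, 0.001]
ft_force: [0.7, 0.4, 6.1]
opening: 0.152
finger_force: 20.0
```

```bash
python3 -c "
from h import st
st()"
```

```text
t 16.65 tcp [536.4 108.4  67.2] knobyaw 29.340000000000003 F [0.71 0.36 6.07] M [-0.022  0.082  0.063] q7 -1.44
```

Call:
{"op": "send_rows", "data": {"increments": [[[0,0,-0.003,0,0,-0.2],[0,0,-0.006,0,0,-0.4],[0,0,-0.006,0,0,-0.4]]]}}

```text
clock: 16.95
tcp_pos: [0.5364, 0.1084, 0.0671]
orientation: [0.0, 0.974, 0.226, 0.001]
ft_force: [0.1, -0.1, 6.4]
opening: 0.151
finger_force: 20.0
```

```bash
python3 -c "
from h import st
st()"
```

```text
t 16.95 tcp [536.4 108.4  67.1] knobyaw 26.119999999999997 F [ 0.14 -0.05  6.39] M [-0.159  0.089  0.067] q7 -1.49
```

Call:
{"op": "send_rows", "data": {"increments": [[[0,0,-0.003,0,0,-0.2],[0,0,-0.006,0,0,-0.4],[0,0,-0.006,0,0,-0.4]]]}}

```text
clock: 17.25
tcp_pos: [0.5366, 0.1082, 0.067]
orientation: [0.0, 0.98, 0.199, 0.001]
ft_force: [0.1, -0.8, 7.8]
opening: 0.152
finger_force: 20.0
```

```bash
python3 -c "
from h import st
st()"
```

```text
t 17.25 tcp [536.6 108.2  67. ] knobyaw 22.930000000000007 F [ 0.1  -0.78  7.81] M [-0.162  0.142  0.158] q7 -1.53
```

Torque is rising (0.16 N m), which is likely the stop. One tiny confirming step.

Call:
{"op": "send_rows", "data": {"increments": [[[0,0,0,0,0,-0.15],[0,0,0,0,0,-0.15],[0,0,0,0,0,-0.15]]]}}

```text
clock: 17.55
tcp_pos: [0.5366, 0.1081, 0.067]
orientation: [0.0, 0.982, 0.189, 0.001]
ft_force: [-0.5, -0.8, 6.2]
opening: 0.148
finger_force: 20.0
```

```bash
python3 -c "
from h import st
st()"
```

```text
t 17.55 tcp [536.6 108.1  67. ] knobyaw 21.799999999999997 F [-0.53 -0.8   6.21] M [-0.22   0.101  0.237] q7 -1.55
```

Torque climbs to 0.24 N m within 1.2° with z at rest, so this is the solid stop. Release and retract.

Call:
{"op": "send_rows", "data": {"hand": 0.3, "increments": [[[0,0,0,0,0,0],[0,0,0,0,0,0],[0,0,0,0,0,0],[0,0,0,0,0,0],[0,0,0,0,0,0]]]}}

```text
clock: 18.05
tcp_pos: [0.5352, 0.1082, 0.0659]
orientation: [-0.0, 0.982, 0.188, -0.0]
ft_force: [-0.2, -0.4, 0.2]
opening: 0.348
finger_force: 0.0
```

Call:
{"op": "send_rows", "data": {"increments": [[[0,0,0.3,0,0,0],[0,0,1,0,0,0],[0,0,2,0,0,0],[0,0,3,0,0,0],[0,-0.5,4,0,0,0.7],[-0.3,-1.5,5,0,0,1.4],[-0.3,-2,5,0,0,2],[-0.3,-2,5,0,0,2]]]}}

```text
clock: 18.85
tcp_pos: [0.5271, 0.0453, 0.2179]
orientation: [0.001, 0.947, 0.321, 0.001]
ft_force: [-0.3, 0.4, -0.3]
opening: 0.352
finger_force: 0.0
```

```bash
python3 - <<'E'
from bench import eyes
from h import *
ims={}
for n in ["wrist","scene","side"]:
    c=eyes.camera(n); np.savez(f"pics/{n}5.npz",f=c["frame"],K=c["mtx"],T=c["cam_to_world"]); ims[n]=c["frame"][:,:,::-1]
st()
P=[]
for n,w in (("wrist",120),("scene",90),("side",90)):
    u,v=proj(n+"5",[.5366,.107,.06])[0]; x=int(np.clip(u-w/2,0,560-w)); y=int(np.clip(v-w/2,0,420-w)); k=ims[n][y:y+w,x:x+w].copy()
    k=cv2.resize(k,(266,266),interpolation=cv2.INTER_CUBIC)
    for z in (.029,.087): # expected rim / wing top heights
        q=(proj(n+"5",[.5366,.107,z])[0]-[x,y])*266/w; cv2.circle(k,tuple(int(a) for a in q),2,(255,0,255),-1)
    P.append(k)
cv2.imwrite("pics/c6.png",np.vstack([np.hstack(P),np.hstack([cv2.resize(ims["scene"],(399,300)),cv2.resize(ims["side"],(399,300))])[:, :798]]))
E
```

```text
t 19.0 tcp [526.   49.3 215.8] knobyaw 37.53 F [-0.27  0.46 -0.  ] M [ 0.012  0.087 -0.031] q7 -1.12
```

View pics/c6.png

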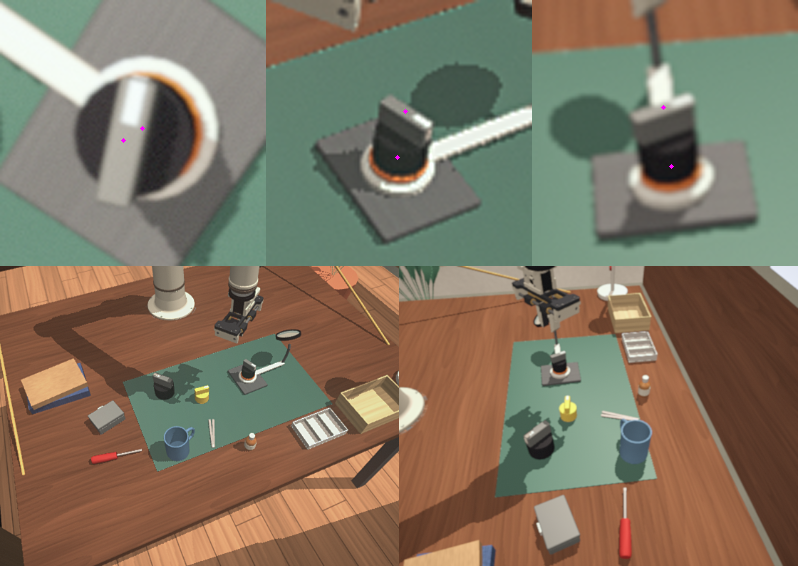

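The picture shows the knob seated on the ring. The wing-top centre sits at the marker for fully down in both scene (405,111) and side (663,107), and the other objects are where they were. The rim reading at the stop was 67.0 − 38 − 3 = 26.0 mm, as specified. Handing in.

```bash
python3 -c "
from bench import workorder
print(workorder.finish_job())"
```

```text
the job is handed in; nothing more can be done
None
```

The small black knob is threaded onto the stud and at its solid stop (rim at 26 mm). It stayed down when let go, nothing else looked moved, and the job was handed in at about 19 s; the hand-in returned no verdict.

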